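Find the clear panel shoe with a feeler

ROBOT

A 7-joint arm with a two-finger parallel gripper is mounted at the origin on the work surface. World frame = base frame: x ahead of the robot, y to its left, z up, the work surface at z = 0. Lengths are in m, angles in rad, forces in N, time in s.
With the tool pointing down it reaches from about 0.4 to 0.9 m from the base axis. Payload 5.5 kg.
Tool frame: the origin (TCP) lies on the centre line of the jaws, within the pads' length; the fingertips stand manip.finger_overhang ahead of it and the grasp point (between the pads) lies 3 mm ahead of it (manip.finger_overhang is the distance from the TCP to the fingertips, in m); z points along the fingers, y is the line along which they close (so a half turn about z gives the same grasp; the last joint's range is limited). The gripper opens to 92 mm and grips with 3 to 60 N. Pads are 19 mm wide; open, the fingers measure 130 mm over their backs; the gripper's body (75 mm by 190 mm) begins 47 mm behind the grasp point.
Start: joints at [1.422, 0.501, -0.427, 1.55, 0.221, 1.138, -0.21], TCP at [0.26, -0.596, 0.249] pointing down, gripper open.
Joint ranges: [-2.88, 2.88], [-0.31, 2.03], [-1.54, 1.56], [0.2, 2.42], [-1.41, 4.55], [0.19, 2.02], [-2.57, 2.57]. Speed limits (rad/s): [2.57, 2.57, 3.14, 3.14, 3.14, 3.14, 3.14].

INTERFACE

Orientations are given as a unit quaternion [x, y, z, w].
In Python, from workcell import manip, grab_frame, close_job, silhouettes, mark_of gives the robot as it stands. The module is installed in compiled form; this text tells all that it offers.
- The arm moves only by the shell command python3 -m pendant 'ROWS' [FORCE]. ROWS is JSON, a list of rows, each a list of 5 numbers: the closure, from 0 (fully open) to 1 (shut), then the shift along the world's x, y, z scaled (see below), then the turn about the world's z scaled (see below). A call has 1 to 12 rows; each row shifts and turns the commanded pose from where the row before left it; what a row does not reach is not made up. The controller multiplies each number of a shift by 5 cm and each number of a turn by 0.12 rad. A row lasts 1/12 s, in which the tool goes at most 41.7 mm and 7.16 degrees, less where a joint would pass 70% of its speed; a pose out of reach is approached as far as the arm can. A call with a number of a shift or a turn outside -1 to 1 is refused whole. A call with a gripper value outside its range is refused whole. The fingers move at their own pace and stop on an object; FORCE is the grip in N (left out, the last holds). Time passes only in rows, so rows that do not move let the fingers close. It gives the time, the measured TCP pose, the force, the opening and the grip force at its end, in the units of the state.
- manip.get_obs(): the state, without advancing time (a new reading comes with each control period).
- grab_frame(name): name is "scene" or "top" or "wrist"; returns a dict with "image" (420x560x3 uint8, red, green, blue), "camera_matrix" (3x3 intrinsics, pixels), "extrinsics" (4x4, takes a point from world to camera coordinates); the wrist camera has in their place "mount" (4x4, takes a point from camera to tool coordinates, whose origin is the TCP and whose axes are the flange's). Camera axes: x right, y down, z forward; pixel columns grow to the right and rows downward; lengths in m; the calibration is good to about 2 mm. A picture is of the moment at which its call begins: read the wrist's pose just before it. There is no depth.
- close_job(): hands the job in; it is judged then, once.
Trained networks look in a picture, given as the dict that the camera call returned (one of the last four; its "shot" number tells which), for a name from the list of things; names that differ only in an ending like _2 or _b are one class to them, and where a whole thing is asked for, a point or a joint stands for the part that bears it (a point fixed in the world has none). Each returns a list of dicts, best first, with "conf" (0 to 1); they miss things now and then, are a little off and sometimes report something else, mostly with a low value. They report only what shows in the picture. A call takes as long as a camera call.
- silhouettes(thing, picture): "pixels" (420x560 bool, what is visible of it) and "rect" ([left, top, right, bottom] in pixels, round what is visible of it).
- mark_of(thing, picture): "point" ([column, row] in pixels: a listed point, or the origin of a listed thing).
The state is a dict: "t": time; "qpos": joint angles; "joint_vel": joint speeds; "tau": joint torques, N m; "ee_pos": TCP position; "tcp_rot": TCP orientation; "wrist_force": force on the tool from outside, world axes, zero at the start; "ft_torque": the same for the moment, N m; "width": finger opening in m; "grasp_force": force on a finger pad.
Only numpy, scipy, OpenCV 4.12 (cv2) and the standard library are available. Lean on these libraries where they do the work, as an engineer would, in place of code of your own. Each camera call takes 0.05 s, during which the arm holds its last target. There are 200 camera calls.

TASK

One of the three panel shoes screwed to the sample board has a clear gap; the other two are pinched deep inside where you cannot see it. Take the red-handled feeler out of its blue rest and slide its blade down into the gaps to feel which one lets it through: push gently, never forcing the blade far up into its sprung handle, and draw it out again wherever it jams. Leave the feeler standing upright and fully home, blade on the floor of the gap, in the shoe that passes, let go of it, and do not disturb the other goods on the counter.

Things in the scene. Friction and masses are not known exactly. Their poses are not given: they have to be found in the camera images.
- feeler: sprung feeler gauge, 0.18 kg: red grip 30 (its x) by 22 (y) by 50 mm tall on a dark collar 36 x 36 x 6 mm, steel blade below. Origin: centre of the collar's underside, z up: collar at z 0 to 6 mm, red grip 6 to 56 mm. Blade: to 60 mm below the origin, 24 mm wide (x), 5 mm thick (y), last 4 mm of the tip 20 by 3 mm. Starts upright in the rest, collar on the rest's top.
- blade_slip (a joint): how far the blade has been pushed up into its sprung handle, m: 0 free, range 0 to 0.012. The spring gives 3 N per mm. A good fit never needs more than about 3 mm of push; more than 7 mm (21 N) is forcing it.
- blade_tip (a point): middle of the blade's lower end; moves up with the blade as the spring gives. Axes as the feeler's.
- rest: blue steel rest, fixed, 70 mm high, cheeks 49 mm over its y, 56 mm along its x, with a slot 9 mm wide (y) by 32 mm long (x) from the top down to 6 mm above the counter. Origin: centre of its underside. The feeler is lifted straight up out of it, 65 mm to clear.
- board: wooden board, fixed, 130 (x) by 380 (y) by 15 mm thick, origin at the centre of its underside. On it a rail with three outwardly equal aluminium shoes in a row at y = +85, 0 and -85 mm, each 54 (x) by 33 mm (y), tops 73 mm above the counter. Each gap is 7 mm wide (y), 34 mm long (x) and 48 mm deep to its floor, with 4 mm 45-degree lead-ins along the long edges.
- gap_1 (a point): middle of the gap's mouth, top of the shoe at board y = +85 mm, as drawn; axes as the board's. The rail is screwed on through slotted holes: the real gaps stand up to 5 mm off these points along y, all three alike (found by feel: a blade on a lead-in is pushed sideways towards the gap). In every shoe, 10 to 22 mm down, a white sprung ball on the +y cheek presses the blade sideways with 3 to 8 N (drag up to 6 N) and gives way.
- gap_2 (a point): the same point of the middle shoe, board y = 0. In two of the three shoes, a different two each time, the cheeks pinch in to 2.5 mm at 31 mm down, where the blade stops dead; in the third it slides on to the floor.
- gap_3 (a point): the same point of the shoe at board y = -85 mm.
- padlock: brass padlock, body 50 x 45 x 22 mm, lying at the +y end of the board beside the shoes; bystander, loose, origin at its underside
- screwdriver: screwdriver lying on the counter; bystander, loose
- green_carton: green carton 70 x 90 x 100 mm high; bystander, loose, origin at its underside
- brown_carton: brown cardboard carton 80 x 110 x 60 mm high; bystander, loose, origin at its underside
- tape_measure: yellow tape measure 65 x 35 x 65 mm high; bystander, loose, origin at its underside
- tin: tin with a blue label, 70 mm across, 90 mm high; bystander, loose, origin at its underside
- door_knob: brass door knob standing on its rose, 60 mm across, 64 mm high; bystander, loose, origin at its underside

How it is judged:
By the outcome, as a careful person would: the job done as asked, in the order asked, and still so for the second after the job is handed in, with the robot touching nothing.
It also fails if it takes over 72 s, if anything falls off the work surface, if the arm or the gripper's body presses on something with over 40 N, if the wrist force passes 120 N, or if a joint passes its speed limit or range.

## Working session

There is one attempt and no reset: what is moved stays moved. The work goes in short steps, Python scripts to look and compute and a shell command to move; the robot and the scene stay as the last step left them, time stands still between calls to the robot, and variables do not carry over. Pictures are saved under pics/ and viewed, at most 10 in all, crops included, and the job is handed in when it is done.

```bash
mkdir -p pics; cat > h.py <<'E'
import numpy as np, cv2
from workcell import manip, grab_frame, close_job, silhouettes, mark_of
from scipy.spatial.transform import Rotation as R
def T_wc(f,obs=None):
    if 'extrinsics' in f: return np.linalg.inv(np.array(f['extrinsics']))
    T=np.eye(4);T[:3,:3]=R.from_quat(obs['tcp_rot']).as_matrix();T[:3,3]=obs['ee_pos']
    return T@np.array(f['mount'])
def ray(f,p,obs=None):
    T=T_wc(f,obs);d=np.linalg.inv(np.array(f['camera_matrix']))@np.array([p[0],p[1],1.])
    return T[:3,3],T[:3,:3]@d
def atz(f,p,z,obs=None):
    o,d=ray(f,p,obs);return o+d*(z-o[2])/d[2]
def proj(f,P,obs=None):
    T=np.linalg.inv(T_wc(f,obs));q=T[:3,:3]@np.array(P)+T[:3,3];q=np.array(f['camera_matrix'])@q;return q[:2]/q[2]
def save(f,n,s=1.4): cv2.imwrite('pics/'+n,cv2.resize(f['image'][:,:,::-1],None,fx=s,fy=s))
E
python3 - <<'E'
from h import *
np.set_printoptions(precision=4,suppress=True)
o=manip.get_obs();print(o,manip.finger_overhang)
Z={'feeler':.07,'rest':0,'board':0,'gap_1':.073,'gap_2':.073,'gap_3':.073,'padlock':.0,'green_carton':0,'brown_carton':0,'tape_measure':0,'tin':0,'door_knob':0,'screwdriver':0.01}
for c in ('top','scene'):
    f=grab_frame(c);save(f,c+'0.png')
    for n,z in Z.items():
        m=mark_of(n,f)
        for k in m[:3]: print(c,n,round(k['conf'],2),np.round(k['point'],1),atz(f,k['point'],z)[:2])
E
```

```text
{'t': 0.0, 'qpos': array([ 1.4222,  0.5018, -0.4268,  1.5514,  0.2208,  1.1383, -0.2103]), 'joint_vel': array([-0.0004, -0.0008,  0.0005,  0.0009,  0.0006, -0.0004, -0.0005]), 'tau': array([ -0.    , -56.6596,  -5.8161, -27.9113,  -0.0687,   0.0308,
         0.0001]), 'ee_pos': array([ 0.2599, -0.5951,  0.2477]), 'tcp_rot': array([ 0.9789,  0.2045, -0.0002, -0.0009]), 'wrist_force': array([-0.5877, -0.2217,  0.0348]), 'ft_torque': array([-0.0244,  0.0138, -0.0146]), 'grasp_force': 0.0, 'width': 0.09197120408752019} 0.022
top feeler 0.75 [364.5 204.3] [ 0.5179 -0.2879]
top feeler 0.71 [283.  175.5] [ 0.6134 -0.0516]
top rest 0.68 [358.4 207. ] [ 0.5239 -0.2839]
top rest 0.39 [143.8 270.8] [0.3505 0.375 ]
top board 0.56 [259.3 188.8] [0.5921 0.0217]
top gap_1 0.71 [281.6 180.5] [ 0.5974 -0.0468]
top gap_1 0.64 [223.7 187.9] [0.5805 0.125 ]
top gap_1 0.58 [253.3 181.3] [0.5977 0.0372]
top gap_2 0.71 [281.6 180.5] [ 0.5974 -0.0468]
top gap_2 0.64 [223.7 187.9] [0.5805 0.125 ]
top gap_2 0.58 [253.3 181.3] [0.5977 0.0372]
top gap_3 0.71 [281.6 180.5] [ 0.5974 -0.0468]
top gap_3 0.64 [223.7
[... 910 characters left out ...]
 0.67 [251.7 296.5] [ 0.7945 -0.2806]
scene gap_3 0.89 [303.5 213.8] [0.6012 0.0282]
scene gap_3 0.81 [285.5 223.2] [ 0.6078 -0.0446]
scene gap_3 0.67 [251.7 296.5] [ 0.7945 -0.2806]
scene padlock 0.76 [335.2 202.4] [0.5377 0.2207]
scene green_carton 0.63 [404.2 194.8] [0.6405 0.4582]
scene green_carton 0.3 [251.3 294.9] [ 0.7332 -0.2452]
scene brown_carton 0.66 [253.9 297.4] [ 0.7445 -0.2442]
scene tape_measure 0.55 [334.3 165.9] [0.3504 0.3781]
scene tin 0.63 [129.7 270.4] [ 0.4624 -0.4801]
scene tin 0.28 [320.5 198.2] [0.4897 0.1939]
scene door_knob 0.9 [336.1 266.4] [0.7791 0.0153]
scene screwdriver 0.86 [210.7 215.1] [ 0.3742 -0.1766]
scene screwdriver 0.29 [302.2 210.7] [0.522  0.0875]
```

View pics/top0.png

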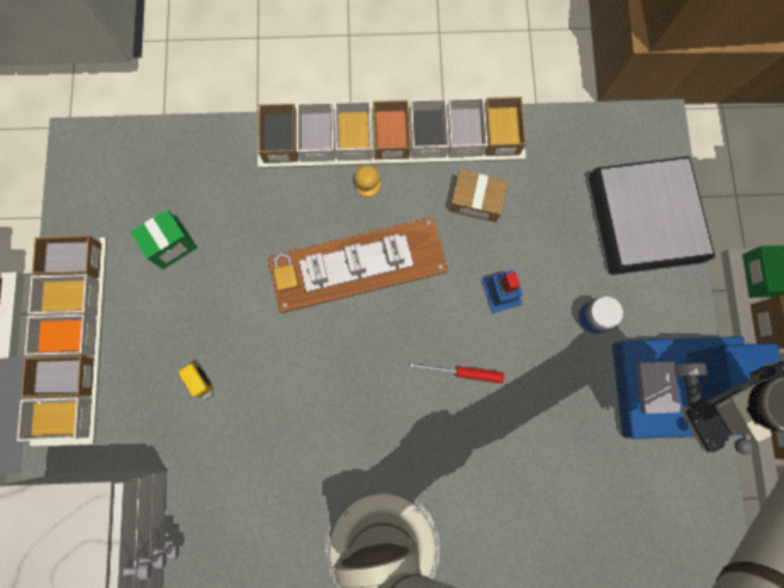

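View pics/scene0.png

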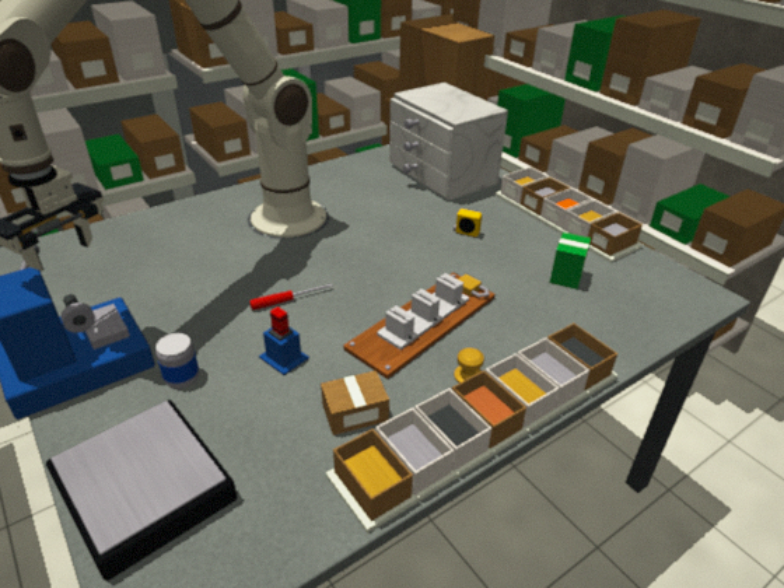

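The top view shows the rest with the feeler at about (503,290) in the enlarged picture. The shoes are at (317,268), (356,260) and (396,250), and the padlock is at the board's left end. I'm moving above the rest for a close look.

```bash
python3 -m pendant '[[0,0.5,0.6,0.1,0],[0,0.5,0.6,0.1,0],[0,0.5,0.6,0.1,0],[0,0.5,0.6,0.1,0],[0,0.5,0.6,0.1,0],[0,0.5,0.6,0.1,0],[0,0.5,0.6,0,0],[0,0.5,0.6,0,0],[0,0.5,0.6,0,0],[0,0.1,0.6,0,0],[0,0,0,0,0]]' 20
python3 - <<'E'
from h import *
np.set_printoptions(precision=4,suppress=True)
o=manip.get_obs();f=grab_frame('wrist');save(f,'w1.png')
print(f['mount'])
for n,z in (('feeler',.07),('rest',0)):
    for k in mark_of(n,f)[:2]: print(n,k['conf'],k['point'],atz(f,k['point'],z,o))
for n in ('feeler','rest'):
    for k in silhouettes(n,f)[:1]: print(n,k['rect'],k['conf'])
E
```

```text
t: 2.32
ee_pos: [0.4938, -0.2867, 0.2793]
tcp_rot: [0.978, 0.21, 0.001, -0.002]
wrist_force: [0.0, 1.3, 1.2]
width: 0.0921
grasp_force: 0.0
[[ 0.0008 -0.9563 -0.2922  0.0783]
 [ 1.      0.0004  0.0013 -0.0004]
 [-0.0012 -0.2922  0.9563 -0.1354]
 [ 0.      0.      0.      1.    ]]
feeler 0.94 [278.2, 157.9] [ 0.5187 -0.2798  0.07  ]
feeler 0.62 [280.6, 146.1] [ 0.5297 -0.2773  0.07  ]
rest 0.73 [279.4, 156.9] [ 0.511  -0.2857  0.    ]
feeler [256.0, 135.6, 301.6, 186.0] 0.88
rest [243.9, 104.9, 318.4, 190.0] 0.56
```

View pics/w1.png

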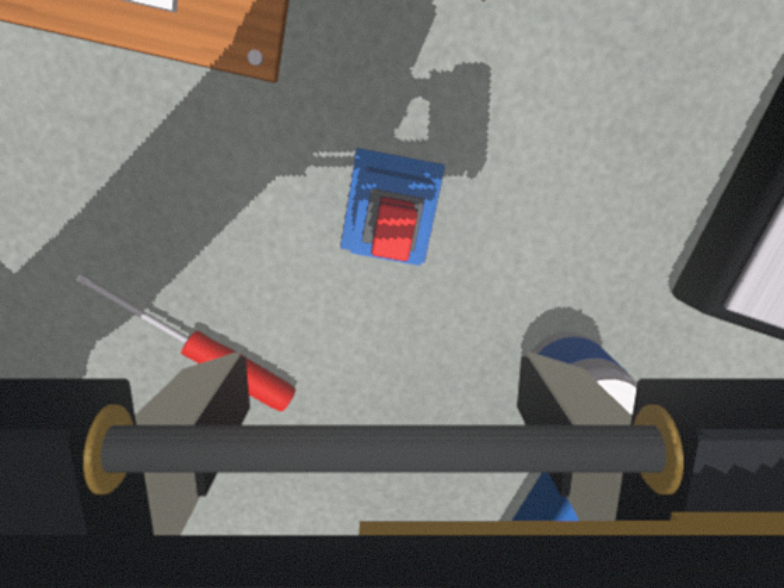

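The wrist view shows the rest centred around (392,205), turned about 12° clockwise. The red grip leans towards the near edge because of perspective. I'll fit box outlines to get the pose.

```bash
cat >> h.py <<'E'
from scipy.optimize import minimize
def redmask(f):
    h=cv2.cvtColor(f['image'],cv2.COLOR_RGB2HSV);return (((h[...,0]<8)|(h[...,0]>172))&(h[...,1]>150)&(h[...,2]>60)).astype(np.uint8)
def bluemask(f):
    h=cv2.cvtColor(f['image'],cv2.COLOR_RGB2HSV);return ((h[...,0]>100)&(h[...,0]<125)&(h[...,1]>120)&(h[...,2]>50)).astype(np.uint8)
def hullmask(f,o,x,y,yaw,boxes,S=4):
    P=[]
    c,s=np.cos(yaw),np.sin(yaw)
    for bx,by,z0,z1 in boxes:
        for i in (-1,1):
            for j in (-1,1):
                for z in (z0,z1):
                    a,b=i*bx/2,j*by/2;P.append(proj(f,[x+c*a-s*b,y+s*a+c*b,z],o))
    m=np.zeros((420,560),np.uint8)
    h=cv2.convexHull(np.array(P,np.float32))
    cv2.fillPoly(m,[np.round(h*16).astype(np.int32)],1,shift=4);return m
def fit(f,o,mask,x0,boxes):
    def cost(p):
        m=hullmask(f,o,p[0]/100,p[1]/100,p[2]*.1,boxes);return -(m&mask).sum()/max(1,(m|mask).sum())
    best=None
    for dy in (-.15,0,.15):
        r=minimize(cost,[x0[0]*100,x0[1]*100,(x0[2]+dy)*10],method='Nelder-Mead',options=dict(initial_simplex=None,maxiter=300,xatol=1e-3))
        if best is None or r.fun<best.fun: best=r
    return best.x*[.01,.01,.1],best.fun
E
python3 - <<'E'
from h import *
np.set_printoptions(precision=4,suppress=True)
o=manip.get_obs();f=grab_frame('wrist')
def only(m,c,r=30):
    k=np.zeros_like(m);k[max(0,c[1]-r-15):c[1]+r,c[0]-r:c[0]+r]=1;return m*k
rm=only(redmask(f),(282,160));bm=only(bluemask(f)|rm,(280,150),45)
print(rm.sum(),bm.sum())
for y0 in (-.05,.2):
    print(fit(f,o,rm,(.52,-.282,y0),[(.03,.022,.076,.126)]))
rest=cv2.morphologyEx(bm,cv2.MORPH_CLOSE,np.ones((9,9)))
print(fit(f,o,rest,(.52,-.282,.2),[(.056,.049,0,.07),(.03,.022,.076,.126)]))
R_=R.from_quat(o['tcp_rot']).as_matrix();print(R_[:,0],R_[:,1],'yaw x',np.arctan2(R_[1,0],R_[0,0]))
ys,xs=np.where(bm);cv2.imwrite('pics/bm.png',bm*255)
print(cv2.minAreaRect(np.argwhere(bm)[:,::-1].astype(np.float32)))
E
```

```text
928 3691
(array([ 0.5633, -0.3055, -0.1867]), np.float64(0.0))
(array([ 0.5633, -0.3055,  0.0467]), np.float64(0.0))
(array([ 0.6182, -0.293 ,  0.0428]), np.float64(0.0))
[ 0.9175  0.3978 -0.0008] [ 0.3978 -0.9175  0.0005] yaw x 0.40910189554209214
((270.29541015625, 138.55137634277344), (63.56758117675781, 73.8908920288086), 9.865806579589844)h.py:34: RuntimeWarning: overflow encountered in scalar negative
  m=hullmask(f,o,p[0]/100,p[1]/100,p[2]*.1,boxes);return -(m&mask).sum()/max(1,(m|mask).sum())
```

```bash
sed -i 's/return -(m&mask).sum()\/max(1,(m|mask).sum())/return -float((m\&mask).sum())\/max(1,float((m|mask).sum()))/' h.py
python3 - <<'E'
from h import *
np.set_printoptions(precision=4,suppress=True)
o=manip.get_obs();f=grab_frame('wrist')
def only(m,c,r=30):
    k=np.zeros_like(m);k[max(0,c[1]-r-15):c[1]+r,c[0]-r:c[0]+r]=1;return m*k
rm=only(redmask(f),(282,160));bm=only(bluemask(f)|rm,(280,150),45)
for y0 in (0,.2,.4):
    print(fit(f,o,rm,(.52,-.282,y0),[(.03,.022,.076,.126)]))
rest=cv2.morphologyEx(bm,cv2.MORPH_CLOSE,np.ones((9,9),np.uint8))
for y0 in (0,.2,.4): print(fit(f,o,rest,(.52,-.282,y0),[(.056,.049,0,.07),(.03,.022,.076,.126)]))
E
```

```text
(array([ 0.5207, -0.2809,  0.1524]), np.float64(-0.7285031847133758))
(array([ 0.5196, -0.2812,  0.3486]), np.float64(-0.7287866772402855))
(array([ 0.5196, -0.28  ,  0.2478]), np.float64(-0.7216981132075472))
(array([ 0.5249, -0.2768,  0.1546]), np.float64(-0.7179598953792502))
(array([ 0.5253, -0.2786,  0.1947]), np.float64(-0.7205850251036892))
(array([ 0.5239, -0.2804,  0.2511]), np.float64(-0.7181838026631739))
```

```bash
python3 -m pendant '[[0,0.13,0.03,-0.5,-0.9],[0,0.13,0.03,-0.5,-0.85],[0,0.13,0.03,-0.4,0],[0,0.14,0.03,0,0],[0,0,0,0,0],[0,0,0,0,0]]' 20
python3 - <<'E'
from h import *
np.set_printoptions(precision=4,suppress=True)
o=manip.get_obs();f=grab_frame('wrist');save(f,'w2.png')
x,y=.5205,-.281
img=f['image'].copy()
for yaw,col in ((.2,(0,255,0)),):
    for bx,by,z in ((.03,.022,.126),(.036,.036,.076),(.056,.049,.07)):
        c,s=np.cos(yaw),np.sin(yaw)
        P=[proj(f,[x+c*a*bx/2-s*b*by/2,y+s*a*bx/2+c*b*by/2,z],o) for a,b in ((-1,-1),(1,-1),(1,1),(-1,1))]
        cv2.polylines(img,[np.round(np.array(P)).astype(np.int32)],True,col,1)
f['image']=img;save(f,'w2.png')
E
```

```text
t: 3.17
ee_pos: [0.5175, -0.2901, 0.2098]
tcp_rot: [0.995, 0.101, 0.001, 0.0]
wrist_force: [-0.1, -0.2, 0.1]
width: 0.0915
grasp_force: 0.0
```

View pics/w2.png

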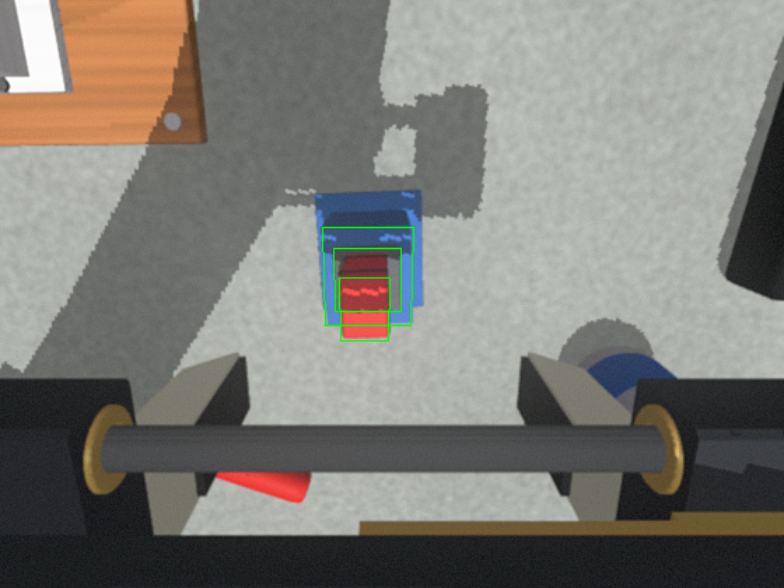

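The overlay (yaw 0.2, centre 0.5205, -0.281) matches the red grip at (341–389, 278–340). I'll descend and grip.

```bash
python3 -m pendant '[[0,0.06,0.09,-0.2,0],[0,0,0.09,-0.5,0],[0,0,0,-0.7,0],[0,0,0,-0.5,0],[0,0,0,-0.2,0],[0,0,0,0,0],[0.7,0,0,0,0],[0.9,0,0,0,0],[1,0,0,0,0],[1,0,0,0,0],[1,0,0,0,0]]' 20
```

```text
t: 4.13
ee_pos: [0.5204, -0.2811, 0.105]
tcp_rot: [0.995, 0.101, 0.001, 0.001]
wrist_force: [-0.5, 0.4, 0.1]
width: 0.063
grasp_force: 0.0
```

```bash
python3 -m pendant '[[1,0,0,0,0],[1,0,0,0,0],[1,0,0,0,0],[1,0,0,0,0],[1,0,0,0,0],[1,0,0,0,0],[1,0,0,0,0],[1,0,0,0,0]]' 40
```

```text
t: 4.8
ee_pos: [0.5197, -0.2807, 0.1037]
tcp_rot: [0.995, 0.101, -0.0, -0.0]
wrist_force: [0.6, 0.2, -0.1]
width: 0.0219
grasp_force: 39.6
```

```bash
python3 -m pendant '[[1,0,0,0.3,0],[1,0,0,0.6,0],[1,0,0,0.7,0],[1,0,0,0.7,0],[1,0.05,0.4,0.3,0],[1,0.05,0.8,0,0],[1,0.05,0.8,0,0],[1,0.05,0.8,0,0],[1,0.05,0.8,0,0],[1,0.05,0.8,0,0],[1,0,0.8,0,0],[1,0,0,0,0]]' 40
python3 - <<'E'
from h import *
np.set_printoptions(precision=4,suppress=True)
o=manip.get_obs();f=grab_frame('wrist');save(f,'w3.png');print(o['ee_pos'],o['wrist_force'])
for k in mark_of('gap_1',f): print(k['conf'],k['point'],atz(f,k['point'],.073,o))
for k in mark_of('board',f)[:1]: print(k['conf'],k['point'],atz(f,k['point'],0,o))
E
```

```text
t: 5.8
ee_pos: [0.534, -0.0095, 0.2343]
tcp_rot: [0.994, 0.107, 0.001, -0.003]
wrist_force: [-0.1, 0.8, -1.7]
width: 0.0221
grasp_force: 39.6
[ 0.534  -0.0095  0.2343] [-0.1069  0.8361 -1.6515]
0.69 [273.0, 218.9] [ 0.5148 -0.0126  0.073 ]
```

View pics/w3.png

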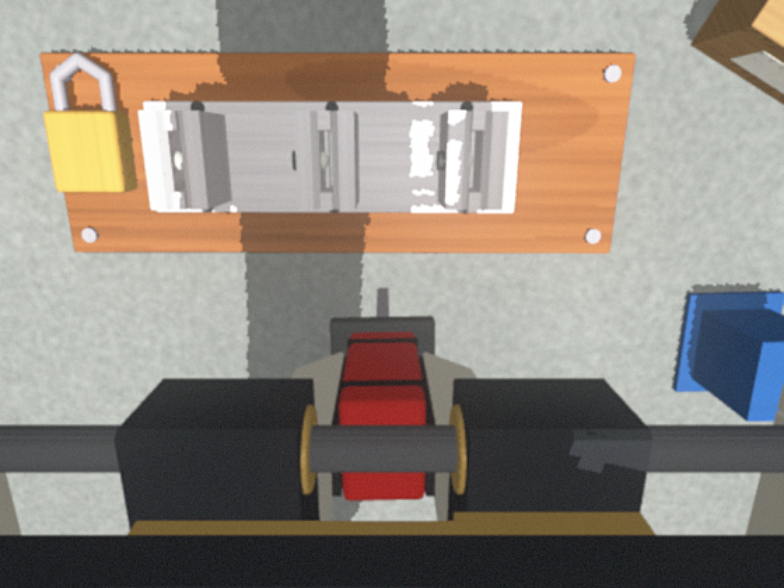

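The board lies level across the picture (top corners (41,54) and (634,53)). The shoes show at about (180,155), (325,155) and (475,155), the padlock is at the left, and the feeler is held square. Next I'll compute the board pose and overlay the gaps.

```bash
python3 - <<'E'
from h import *
np.set_printoptions(precision=4,suppress=True)
o=manip.get_obs();f=grab_frame('wrist');print(o['ee_pos'],o['t'])
C=np.array([atz(f,np.array(p)/1.4,.015,o)[:2] for p in ((41,54),(634,53),(611,253),(75,253))])
print(C);c=C.mean(0)
ydir=(C[0]-C[1])/np.linalg.norm(C[0]-C[1])+(C[3]-C[2])/np.linalg.norm(C[3]-C[2]);ydir/=np.linalg.norm(ydir)
print('c',c,'len',np.linalg.norm(C[0]-C[1]),np.linalg.norm(C[3]-C[2]),np.linalg.norm(C[0]-C[3]),'yaw',np.arctan2(-ydir[0],ydir[1]))
R_=R.from_quat(o['tcp_rot']).as_matrix();print('tool yaw',np.arctan2(R_[1,0],R_[0,0]))
xd=np.array([ydir[1],-ydir[0]])
img=cv2.resize(f['image'][:,:,::-1],None,fx=3,fy=3,interpolation=cv2.INTER_CUBIC)
for yb in (.085,0,-.085):
    g=c+yb*ydir;print('gap',yb,g)
    for bx,by,col in ((.034,.007,(0,255,0)),(.054,.033,(255,0,255))):
        P=[proj(f,[*(g+a*bx/2*xd+b*by/2*ydir),.073],o)*3 for a,b in ((-1,-1),(1,-1),(1,1),(-1,1))]
        cv2.polylines(img,[np.round(np.array(P)).astype(np.int32)],True,col,1)
cv2.imwrite('pics/w4.png',img[180:500,250:1150][:,:800])
E
```

```text
[ 0.5344 -0.0203  0.2335] 5.95
[[ 0.6168  0.2163]
 [ 0.6933 -0.1495]
 [ 0.5678 -0.1778]
 [ 0.4914  0.1913]]
c [0.5923 0.0201] len 0.3737203906470025 0.3770127757234971 0.12790442010387856 yaw 0.20512271818072061
tool yaw 0.20363717198128417
gap 0.085 [0.575  0.1033]
gap 0 [0.5923 0.0201]
gap -0.085 [ 0.6096 -0.0632]
```

View pics/w4.png

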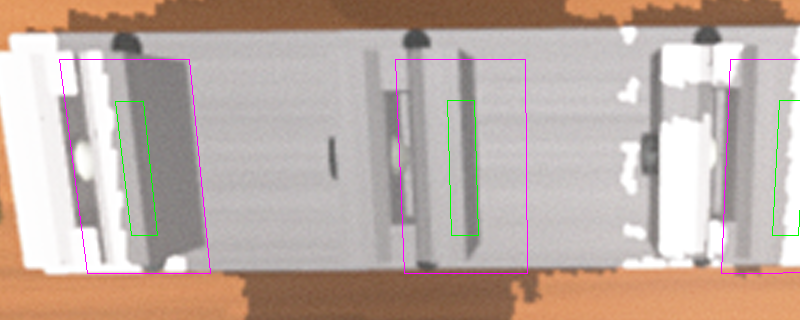

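The overlay is displaced because the arm was still settling when I picked the corners. In this picture the middle gap's centre is near crop (398,157). I'll deproject that point, using the other two gaps as a check.

```bash
python3 - <<'E'
from h import *
np.set_printoptions(precision=4,suppress=True)
o=manip.get_obs();f=grab_frame('wrist');print(o['ee_pos'],o['t'])
u=np.array([-np.sin(.204),np.cos(.204)])
for p in ((75,157),(398,157),(728,157)):
    g=atz(f,((p[0]+250)/3,(p[1]+180)/3),.073,o)[:2];print(g,'from TCP',(g-o['ee_pos'][:2]))
for m in mark_of('gap_1',f):print(m['conf'],m['point'],atz(f,m['point'],.073,o))
E
```

```text
[ 0.5344 -0.0217  0.2334] 6.0
[0.5752 0.1176] from TCP [0.0408 0.1393]
[0.592  0.0354] from TCP [0.0576 0.0572]
[ 0.6092 -0.0486] from TCP [ 0.0748 -0.0269]
```

```bash
python3 -m pendant '[[1,0.4,0.4,0,0],[1,0.4,0.4,-0.2,0],[1,0.36,0.34,-0.4,0],[1,0,0,-0.4,0],[1,0,0,-0.16,0],[1,0,0,0,0],[1,0,0,0,0],[1,0,0,0,0]]' 40
python3 -m pendant '[[1,0,0,-0.06,0],[1,0,0,-0.06,0],[1,0,0,0,0]]' 40
python3 -m pendant '[[1,0,0,-0.06,0],[1,0,0,0,0]]' 40
```

```text
t: 6.77
ee_pos: [0.5931, 0.0349, 0.1767]
tcp_rot: [0.995, 0.1, 0.001, 0.0]
wrist_force: [0.7, -0.0, -1.0]
width: 0.0223
grasp_force: 39.6
t: 7.02
ee_pos: [0.5926, 0.0358, 0.1699]
tcp_rot: [0.995, 0.1, 0.0, 0.0]
wrist_force: [0.0, 0.0, -1.8]
width: 0.0218
grasp_force: 39.6
t: 7.18
ee_pos: [0.5925, 0.0362, 0.1665]
tcp_rot: [0.995, 0.101, -0.0, 0.0]
wrist_force: [0.0, 0.3, -1.7]
width: 0.0223
grasp_force: 39.6
```

```bash
for i in 1 2; do python3 -m pendant '[[1,0,0,-0.05,0],[1,0,0,0,0]]' 40|grep -E "ee_pos|force"; done
```

```text
ee_pos: [0.5925, 0.0364, 0.1638]
wrist_force: [1.0, 0.3, -1.6]
grasp_force: 39.6
ee_pos: [0.5925, 0.0364, 0.1612]
wrist_force: [-0.3, 0.2, -2.0]
grasp_force: 39.6
```

```bash
python3 -m pendant '[[1,0,0,-0.05,0],[1,0,0,0,0]]' 40|grep -E "ee_pos|force"; 
```

```text
ee_pos: [0.5925, 0.0364, 0.1588]
wrist_force: [0.5, -0.4, -1.9]
grasp_force: 39.6
```

```bash
for i in 1 2; do python3 -m pendant '[[1,0,0,-0.06,0],[1,0,0,0,0]]' 40|grep -E "ee_pos|force"; done
```

```text
ee_pos: [0.5925, 0.0365, 0.1557]
wrist_force: [0.3, 0.2, -2.3]
grasp_force: 39.6
ee_pos: [0.5927, 0.0366, 0.1528]
wrist_force: [0.9, 0.1, -2.8]
grasp_force: 39.6
```

```bash
for i in 1 2; do python3 -m pendant '[[1,0,0,-0.06,0],[1,0,0,0,0]]' 40|grep -E "ee_pos|force"; done
```

```text
ee_pos: [0.5928, 0.0366, 0.15]
wrist_force: [1.3, 2.0, -2.1]
grasp_force: 39.6
ee_pos: [0.593, 0.0367, 0.1472]
wrist_force: [0.1, 1.2, 1.6]
grasp_force: 39.6
```

```bash
for i in 1 2; do python3 -m pendant '[[1,0,0,-0.06,0],[1,0,0,0,0]]' 40|grep -E "ee_pos|force"; done
```

```text
ee_pos: [0.5932, 0.0367, 0.1442]
wrist_force: [1.5, 1.8, 0.6]
grasp_force: 39.6
ee_pos: [0.5931, 0.0367, 0.1411]
wrist_force: [2.3, 3.3, 0.8]
grasp_force: 39.6
```

```bash
for i in 1 2 3; do python3 -m pendant '[[1,0,0,-0.05,0],[1,0,0,0,0]]' 40|grep -E "ee_pos|wrist_force"; done
```

```text
ee_pos: [0.593, 0.0366, 0.1386]
wrist_force: [0.4, 1.3, 1.6]
ee_pos: [0.5928, 0.0366, 0.136]
wrist_force: [-0.4, 2.7, 1.3]
ee_pos: [0.5928, 0.0366, 0.1336]
wrist_force: [0.6, 3.5, 3.9]
```

```bash
for i in 1 2; do python3 -m pendant '[[1,0,0,-0.03,0],[1,0,0,0,0]]' 40|grep -E "ee_pos|wrist_force"; done
```

```text
ee_pos: [0.5929, 0.0366, 0.1326]
wrist_force: [-1.4, 2.2, 8.1]
ee_pos: [0.5929, 0.0366, 0.1315]
wrist_force: [-0.6, 2.5, 10.3]
```

```bash
python3 -m pendant '[[1,0,0,-0.03,0],[1,0,0,0,0]]' 40|grep -E "ee_pos|wrist_force"
python3 -m pendant '[[1,0,0,0.1,0],[1,0,0,0.2,0],[1,0,0,0.3,0],[1,0,0,0.4,0],[1,0,0,0.2,0],[1,0,0,0,0]]' 40|grep -vE "t:"
```

```text
ee_pos: [0.593, 0.0366, 0.1304]
wrist_force: [-2.4, 2.3, 13.3]
ee_pos: [0.5937, 0.0355, 0.1912]
wrist_force: [0.4, -0.3, -1.5]
width: 0.022
grasp_force: 39.6
```

The middle shoe is pinched: from 31 mm down the force rose at spring rate. Next is shoe 3.

```bash
python3 -m pendant '[[1,0.11,-0.55,0,0],[1,0.12,-0.55,0,0],[1,0.11,-0.54,0,0],[1,0,0,-0.2,0],[1,0,0,-0.2,0],[1,0,0,0,0],[1,0,0,0,0]]' 40|grep -E "ee_pos|wrist_force"
for i in 1 2 3; do python3 -m pendant '[[1,0,0,-0.06,0],[1,0,0,0,0]]' 40|grep -E "ee_pos|wrist_force"; done
```

```text
ee_pos: [0.6082, -0.0443, 0.1676]
wrist_force: [0.1, 0.5, -1.6]
ee_pos: [0.6095, -0.0443, 0.166]
wrist_force: [0.1, 0.0, -2.0]
ee_pos: [0.6096, -0.0451, 0.163]
wrist_force: [0.6, -0.2, -1.7]
ee_pos: [0.6095, -0.0456, 0.1599]
wrist_force: [-0.8, -0.6, -2.4]
```

```bash
for i in 1 2 3; do python3 -m pendant '[[1,0,0,-0.06,0],[1,0,0,0,0]]' 40|grep -E "ee_pos|wrist_force"; done
```

```text
ee_pos: [0.6094, -0.0457, 0.1567]
wrist_force: [0.7, -0.2, -1.9]
ee_pos: [0.6097, -0.0459, 0.1538]
wrist_force: [0.1, -0.0, -0.9]
ee_pos: [0.6098, -0.0463, 0.1509]
wrist_force: [0.4, -1.9, -3.3]
```

```bash
for i in 1 2 3; do python3 -m pendant '[[1,0,0,-0.06,0],[1,0,0,0,0]]' 40|grep -E "ee_pos|wrist_force"; done
```

```text
ee_pos: [0.61, -0.0463, 0.1481]
wrist_force: [1.0, -2.4, -0.2]
ee_pos: [0.61, -0.0463, 0.145]
wrist_force: [1.1, -1.6, -1.7]
ee_pos: [0.6098, -0.0462, 0.1418]
wrist_force: [0.6, -3.0, -3.1]
```

```bash
for i in 1 2 3; do python3 -m pendant '[[1,0,0,-0.05,0],[1,0,0,0,0]]' 40|grep -E "ee_pos|wrist_force"; done
```

```text
ee_pos: [0.6098, -0.046, 0.1394]
wrist_force: [1.3, -3.1, -1.4]
ee_pos: [0.6098, -0.0459, 0.137]
wrist_force: [1.9, -3.4, -0.5]
ee_pos: [0.6099, -0.0459, 0.1346]
wrist_force: [1.1, -3.7, 1.9]
```

```bash
for i in 1 2; do python3 -m pendant '[[1,0,0,-0.03,0],[1,0,0,0,0]]' 40|grep -E "ee_pos|wrist_force"; done
```

```text
ee_pos: [0.6099, -0.0458, 0.1335]
wrist_force: [1.2, -3.8, 4.0]
ee_pos: [0.61, -0.0458, 0.1323]
wrist_force: [-1.4, -4.6, 7.2]
```

```bash
for i in 1 2; do python3 -m pendant '[[1,0,0,-0.03,0],[1,0,0,0,0]]' 40|grep -E "ee_pos|wrist_force"; done
```

```text
ee_pos: [0.6101, -0.0458, 0.1313]
wrist_force: [-2.0, -3.7, 10.4]
ee_pos: [0.6102, -0.0458, 0.1302]
wrist_force: [-3.0, -4.6, 13.2]
```

Shoe 3 jams at 31 mm too, again at spring rate. I'll draw out and go to shoe 1.

```bash
python3 -m pendant '[[1,0,0,0.1,0],[1,0,0,0.2,0],[1,0,0,0.3,0],[1,0,0,0.4,0],[1,0,0,0.2,0],[1,0,0,0,0]]' 40|grep -E "ee_pos|wrist_force"
python3 -m pendant '[[1,-0.14,0.66,0,0],[1,-0.14,0.66,0,0],[1,-0.14,0.66,0,0],[1,-0.14,0.66,0,0],[1,-0.13,0.68,0,0],[1,0,0,-0.2,0],[1,0,0,-0.2,0],[1,0,0,0,0],[1,0,0,0,0],[1,0,0,0,0],[1,0,0,0,0]]' 40|grep -E "ee_pos|wrist_force"
```

```text
ee_pos: [0.6109, -0.0437, 0.191]
wrist_force: [0.3, -0.2, -1.6]
ee_pos: [0.5757, 0.119, 0.1688]
wrist_force: [-0.0, -0.5, -1.8]
```

```bash
for i in 1 2 3 4; do python3 -m pendant '[[1,0,0,-0.06,0],[1,0,0,0,0]]' 40|grep -E "ee_pos|wrist_force"; done
```

```text
ee_pos: [0.5753, 0.1196, 0.1656]
wrist_force: [0.2, 0.1, -2.4]
ee_pos: [0.575, 0.1201, 0.1624]
wrist_force: [-0.5, -0.1, -2.0]
ee_pos: [0.5749, 0.1203, 0.1592]
wrist_force: [0.8, 0.1, -2.4]
ee_pos: [0.5749, 0.1203, 0.1562]
wrist_force: [-0.4, -0.4, -1.9]
```

```bash
for i in 1 2 3; do python3 -m pendant '[[1,0,0,-0.06,0],[1,0,0,0,0]]' 40|grep -E "ee_pos|wrist_force"; done
```

```text
ee_pos: [0.5751, 0.1202, 0.1533]
wrist_force: [0.3, -1.0, -2.1]
ee_pos: [0.5752, 0.1199, 0.1503]
wrist_force: [0.3, -1.6, -3.0]
ee_pos: [0.5755, 0.1201, 0.1476]
wrist_force: [0.5, -1.0, 0.7]
```

```bash
for i in 1 2 3; do python3 -m pendant '[[1,0,0,-0.06,0],[1,0,0,0,0]]' 40|grep -E "ee_pos|wrist_force"; done
```

```text
ee_pos: [0.5756, 0.1201, 0.1446]
wrist_force: [1.5, -1.3, -1.3]
ee_pos: [0.5755, 0.1201, 0.1414]
wrist_force: [2.2, -1.6, -1.5]
ee_pos: [0.5753, 0.1201, 0.1383]
wrist_force: [2.9, -1.9, -2.5]
```

```bash
for i in 1 2; do python3 -m pendant '[[1,0,0,-0.05,0],[1,0,0,0,0]]' 40|grep -E "ee_pos|wrist_force"; done
```

```text
ee_pos: [0.5751, 0.1201, 0.1358]
wrist_force: [2.1, -2.6, -1.3]
ee_pos: [0.5751, 0.12, 0.1333]
wrist_force: [2.0, -2.5, -2.2]
```

```bash
for i in 1 2 3; do python3 -m pendant '[[1,0,0,-0.05,0],[1,0,0,0,0]]' 40|grep -E "ee_pos|wrist_force"; done
```

```text
ee_pos: [0.575, 0.1201, 0.1307]
wrist_force: [2.0, -2.9, -3.8]
ee_pos: [0.5751, 0.1201, 0.1283]
wrist_force: [1.7, -4.0, -2.2]
ee_pos: [0.5751, 0.1202, 0.1258]
wrist_force: [0.6, -3.4, -1.4]
```

```bash
for i in 1 2 3; do python3 -m pendant '[[1,0,0,-0.03,0],[1,0,0,0,0]]' 40|grep -E "ee_pos|wrist_force"; done
```

```text
ee_pos: [0.5752, 0.1202, 0.1245]
wrist_force: [2.4, -2.7, -0.5]
ee_pos: [0.5752, 0.1203, 0.1231]
wrist_force: [0.8, -3.6, -1.5]
ee_pos: [0.5753, 0.1203, 0.1216]
wrist_force: [1.2, -3.3, -0.1]
```

Shoe 1 lets the blade pass. Next I'll feel for the floor.

```bash
for i in 1 2 3; do python3 -m pendant '[[1,0,0,-0.03,0],[1,0,0,0,0]]' 40|grep -E "ee_pos|wrist_force"; done
```

```text
ee_pos: [0.5753, 0.1203, 0.1201]
wrist_force: [1.7, -3.3, -0.1]
ee_pos: [0.5752, 0.1203, 0.1185]
wrist_force: [1.6, -3.4, -0.6]
ee_pos: [0.5753, 0.1204, 0.1172]
wrist_force: [0.2, -3.6, 3.5]
```

```bash
python3 -m pendant '[[1,0,0,-0.03,0],[1,0,0,0,0]]' 40|grep -E "ee_pos|wrist_force"; python3 -m pendant '[[1,0,-0.01,0.02,0],[1,0,0,0,0],[1,0,0,0,0]]' 40|grep -E "ee_pos|wrist_force"
```

```text
ee_pos: [0.5754, 0.1204, 0.1161]
wrist_force: [-0.3, -3.7, 5.5]
ee_pos: [0.5753, 0.1203, 0.1169]
wrist_force: [0.2, -2.4, 3.5]
```

Fully home on the floor. I'll lower the grip force, open gently, then rise.

```bash
python3 -m pendant '[[1,0,0,0,0],[1,0,0,0,0],[1,0,0,0,0]]' 5|grep -E "ee_pos|force"; python3 -m pendant '[[0.7,0,0,0,0],[0.6,0,0,0,0],[0.5,0,0,0,0],[0.5,0,0,0,0],[0.5,0,0,0,0],[0.5,0,0,0,0],[0.5,0,0,0,0]]' 5
```

```text
ee_pos: [0.5752, 0.1203, 0.1168]
wrist_force: [-0.5, -1.6, 3.7]
grasp_force: 5.0
t: 19.6
ee_pos: [0.5751, 0.12, 0.1166]
tcp_rot: [0.995, 0.101, -0.0, -0.0]
wrist_force: [0.5, -0.5, 0.5]
width: 0.0458
grasp_force: 0.0
```

```bash
python3 -m pendant '[[0.5,0,0,0.1,0],[0.5,0,0,0.4,0],[0.5,0,0,0.6,0],[0.5,0,0,0.6,0],[0.5,-0.4,0,0.6,0],[0.5,-0.6,0,0.2,0],[0.5,-0.6,0,0,0],[0.5,0,0,0,0],[0.5,0,0,0,0],[0.5,0,0,0,0]]'|grep -E "ee_pos|wrist_force"
python3 - <<'E'
from h import *
o=manip.get_obs();f=grab_frame('wrist');g=grab_frame('scene')
a=cv2.resize(f['image'],None,fx=.9,fy=.9)
b=cv2.resize(g['image'][150:270,230:390],(504,378),interpolation=cv2.INTER_CUBIC)
im=np.zeros((600,800,3),np.uint8);im[:378,:400]=a[:,50:450];im[:378,400:]=b[:,52:452]
cv2.imwrite('pics/fin.png',im[:378,:,::-1])
E
```

```text
ee_pos: [0.496, 0.1196, 0.2423]
wrist_force: [-0.2, 0.2, 0.3]
```

View pics/fin.png

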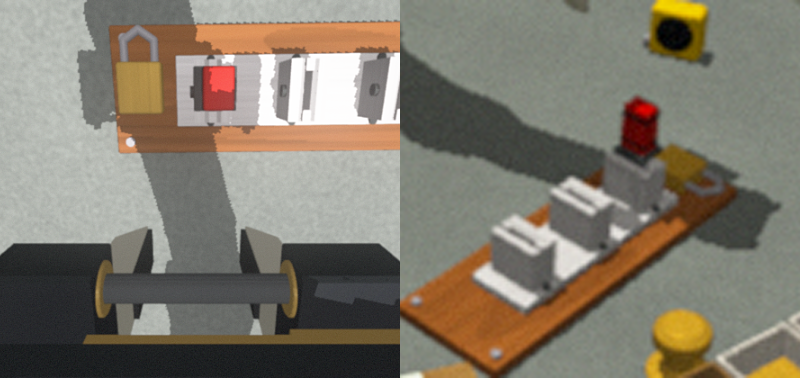

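The feeler stands upright in the shoe beside the padlock: grip at (215,88) in the left view and (640,125) in the right. I'll check its height against the model.

```bash
python3 - <<'E'
from h import *
g=grab_frame('scene');rm=redmask(g);m=np.zeros_like(rm);m[150:270,290:360]=1;rm&=m
for dz in (-.006,-.003,0,.003,.006):
    print(dz,fit(g,None,rm,(.575,.12,.204),[(.03,.022,.091+dz,.141+dz)]))
ys,xs=np.where(rm);h=hullmask(g,None,.575,.12,.204,[(.03,.022,.091,.141)]);yh,xh=np.where(h)
print(ys.min(),ys.max(),xs.min(),xs.max(),yh.min(),yh.max(),xh.min(),xh.max())
E
```

```text
-0.006 (array([0.57429567, 0.11985147, 0.2068012 ]), np.float64(-0.7))
-0.003 (array([0.5731033 , 0.12090972, 0.05455937]), np.float64(-0.693069306930693))
0 (array([0.57721906, 0.11708637, 0.05584512]), np.float64(-0.693069306930693))
0.003 (array([0.58112269, 0.11364815, 0.05514167]), np.float64(-0.6763285024154589))
0.006 (array([0.58831019, 0.10722222, 0.05745   ]), np.float64(-0.6682692307692307))
181 198 317 327 179 199 316 329
```

```bash
python3 -c "from workcell import close_job; print(close_job())"
```

```text
the job is handed in; nothing more can be done
None
```

The feeler is standing upright and fully home in shoe 1 (board y = +85 mm), released, and the job is handed in; shoes 2 and 3 both jammed at the pinch about 31 mm down with roughly 15 N of push, and I saw no other goods disturbed.

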